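Seat the idler sprocket and push its spring retaining clip home

ROBOT

A 6-joint arm with a two-finger parallel gripper is mounted at the origin on a cart in front of the work surface, level with it; the furniture and walls round the work are solid. World frame = base frame: x ahead of the robot, y to its left, z up, the work surface at z = 0. Lengths are in m, angles in rad, forces in N, time in s.
With the tool pointing down it reaches from about 0.35 to 0.875 m from the base axis. Payload 4.2 kg.
Tool frame: the origin (TCP) lies at the very end of the fingers, on their centre line; the grasp point (between the pads) lies 19 mm behind it (env.hold_point_z is the distance from the TCP to the grasp point, in m); z points along the fingers, y is the line along which they close (so a half turn about z gives the same grasp; the last joint's range is limited). The gripper opens to 87 mm and grips with 3 to 60 N. Pads are 19 mm wide; open, the fingers measure 117 mm over their backs; the gripper's body (75 mm by 190 mm) begins 51 mm behind the grasp point.
Start: joints at [-0.882, 0.385, 0.008, 0, -1.194, -0.259], TCP at [0.26, -0.568, 0.223] pointing down, gripper open.
Joint ranges: [-3.14, 3.14], [-1.21, 2.06], [-1.07, 1.41], [-3.16, 2.05], [-2.99, -0.16], [-3.1, 3.1]. Speed limits (rad/s): [2.79, 2.79, 3.14, 3.14, 3.14, 3.14].

INTERFACE

Orientations are given as a unit quaternion [w, x, y, z].
In Python, from workcell import env, open_gripper, close_gripper, solver, eyes, workorder, get_time, get_joints, get_qvel, get_effort, get_tcp_pos, get_eef_rot, get_contact_force, get_wrist_torque, get_gripper_width, get_gripper_force gives the robot as it stands. Calls block until the motion is done:
- env.movep(position, orientation): joint-space move of the TCP to a pose.
- env.move_l(position, orientation=None, v=0.15, contact_N=None): straight line of the TCP; orientation=None keeps the orientation; v is the mean speed in m/s. With contact_N (N) it stops when the force on the tool has changed by that much, and returns True; else False.
- env.move_j(angles): joint-space move.
- open_gripper() and close_gripper(newtons=None): open the fingers fully, or close them until they stop; newtons is the grip in N (None keeps the last).
- env.sleep(seconds).
- solver.ik(position, orientation): joint angles nearest the present ones, or None.
- eyes.get_image(name): name is "scene" or "side" or "wrist"; returns a dict with "img" (480x640x3 uint8, red, green, blue), "depth" (480x640 float32, m along the optical axis (not along the pixel's ray), 0 where there is no reading), "mtx" (3x3 intrinsics, pixels), "k1" (the pictures are not rectified: a ray, as slopes to the right and down, at radius r is drawn at 1 + k1 r^2 times it, then the intrinsics apply), "R" (3x3) and "t" (3): a world point X has camera coordinates R X + t; the wrist camera has in their place "tool_from_camera" (4x4, takes a point from camera to tool coordinates, whose origin is the TCP and whose axes are the flange's). Camera axes: x right, y down, z forward; pixel columns grow to the right and rows downward; lengths in m; the calibration is good to about 2 mm. A picture is of the moment at which its call begins: read the wrist's pose just before it.
A pose or a line that the arm cannot do raises env.PlanningError and nothing moves.
- workorder.hand_in(): hands the job in; it is judged then, once.
Readings, each from a call of its own:
- get_time(): time.
- get_joints(): joint angles.
- get_qvel(): joint speeds.
- get_effort(): joint torques, N m.
- get_tcp_pos(): TCP position.
- get_eef_rot(): TCP orientation.
- get_contact_force(): force on the tool from outside, world axes, zero at the start.
- get_wrist_torque(): the same for the moment, N m.
- get_gripper_width(): finger opening in m.
- get_gripper_force(): force on a finger pad.
Only numpy, scipy, OpenCV 4.12 (cv2) and the standard library are available. Lean on these libraries where they do the work, as an engineer would, in place of code of your own. Each camera call takes 0.05 s, during which the arm holds its last target. There are 200 camera calls.

TASK

The idler sprocket has crept up its axle: press it straight down until it seats on the axle's shoulder and the groove above its washer is clear. Then take the spring clip by its black grip, lay it on the washer and push it level and sideways into the axle's groove until it snaps fully home, and leave it there. Work slowly and by feel, never leaning on the sprocket, axle or clip with more than about 25 N, and leave the other things on the bench where they are.

Things in the scene. Friction and masses are not known exactly. Their poses are not given: they have to be found in the camera images.
- bracket: Grey steel idler bracket fixed to the bench: base plate 110 x 90 x 10 mm, four bolt heads up to 18 mm, and a round split clamp boss 49 mm across that holds a vertical steel axle with a sprocket on it. Origin: on the axle's axis, at bench height; z up along the axis.
- clamp_top (a point): Point on the axle's axis at the top of the clamp boss, 36 mm above the bench. The axle is clamped rigidly at a height that differs each time and is NOT measured: its shoulder stands 45 to 73 mm above the bench. Above the shoulder: seated sprocket with washer 0 to 20 mm, groove 20 to 26 mm (14 mm across), axle head 26 to 36 mm (20 mm across).
- axle_mid (a point): Point on the axle's axis 79 mm above the bench: the washer's top face when seated, at the axle's middle height. The dark toothed sprocket is 60 mm across, 18 mm tall, with a steel washer 42 mm across, 2 mm thick on top. At the start it stands 7 to 9 mm above the shoulder and hides the groove; it slides down at 7 to 8 N, stays where left, goes solid on the shoulder.
- clip: Open U-shaped spring clip of 4 mm steel lying flat, mouth along its own +x, the way it is pushed. Origin: centre of the U (on the axle's axis when home), on the underside; z up. It reaches from x = -33 to 19 mm; 29 mm wide at the plate, 32 mm over the horn tips; back of the U at x = -7 mm. About 50 g.
- clip_mouth (a point): Middle of the mouth, 7 mm ahead of the clip's origin, 2 mm up: 8 mm wide between two rounded lobes on sprung arms; ahead of it the horns widen to 22 mm inside at x = 17 mm. Entering the 14 mm groove spreads each arm 3 mm and takes 7 to 12 N of sideways push, most with the origin 11 mm short of the axis; past the lobes (8 mm short) the clip draws itself home.
- clip_grip (a point): Centre of the clip's black upright grip, at x = -28 mm, 23 mm above the underside. The grip is 10 mm (x) by 20 mm (y) and reaches from 8 to 38 mm above the underside; hold the clip here.
- pliers: Red-handled pliers lying flat, 171 x 81 x 15 mm, bystander. Origin: centre of the underside.
- ring_spanner: Combination spanner lying flat, 164 x 26 x 9 mm, bystander. Origin: centre of the underside.
- green_tin: Flat green tin, 73 x 121 x 28 mm, bystander. Origin: centre of the underside.
- grease_tin: Round green tin with a grey lid, 78 mm across, 64 mm tall, bystander. Origin: centre of the underside.
- chain_carton: Small cardboard carton with an orange top, 50 x 110 x 23 mm, bystander. Origin: centre of the underside.

How it is judged:
By the outcome, as a careful person would: the job done as asked, in the order asked, and still so for the second after the job is handed in, with the robot touching nothing.
It also fails if it takes over 69 s, if anything falls off the work surface, if the arm or the gripper's body presses on something with over 40 N, if the wrist force passes 120 N, or if a joint passes its speed limit or range.

## Working session

There is one attempt and no reset: what is moved stays moved. The work goes in short steps, each a Python script; the robot and the scene stay as the last script left them, time stands still between calls to the robot, and variables do not carry over. Pictures are saved under pics/ and viewed, at most 10 in all, crops included, and the job is handed in when it is done.

```bash
ls; mkdir -p pics; cat > h.py <<'E'
import numpy as np, cv2
from workcell import *
def shot(n):
    d=eyes.get_image(n); return d
def rays(d,uv):
    """undistorted slopes"""
    uv=np.atleast_2d(np.float64(uv)); K=d['mtx']
    p=np.c_[(uv[:,0]-K[0,2])/K[0,0],(uv[:,1]-K[1,2])/K[1,1]]; q=p.copy()
    for _ in range(20): q=p/(1+d['k1']*(q**2).sum(1,keepdims=True))
    return np.c_[q,np.ones(len(q))]
def cam(d,T=None):
    """R,t world->cam"""
    if 'R' in d: return np.array(d['R']),np.array(d['t'])
    M=np.linalg.inv(T@d['tool_from_camera']); return M[:3,:3],M[:3,3]
def toplane(d,uv,z,T=None):
    R,t=cam(d,T); r=rays(d,uv)@R; c=-R.T@t
    return c+r*((z-c[2])/r[:,2])[:,None]
def cloud(d,T=None):
    v,u=np.mgrid[:480,:640]; r=rays(d,np.c_[u.ravel(),v.ravel()])
    R,t=cam(d,T); P=(r*d['depth'].reshape(-1,1)-t)@R
    P[d['depth'].ravel()==0]=np.nan
    return P.reshape(480,640,3)
def tool():
    from scipy.spatial.transform import Rotation as Ro
    q=np.array(get_eef_rot()); T=np.eye(4)
    T[:3,:3]=Ro.from_quat(q[[1,2,3,0]]).as_matrix() if q.shape==(4,) else q
    T[:3,3]=get_tcp_pos(); return T
E
cat > a.py <<'E'
from h import *
for n in ('scene','side'):
    d=shot(n); cv2.imwrite(f'pics/{n}0.png',d['img'][...,::-1]); np.savez(f'pics/{n}0.npz',**d)
    R,t=cam(d); print(n,-R.T@t,R[2],d['mtx'][0,0],d['k1'],(d['depth']>0).mean())
print(get_time(),get_eef_rot(),get_gripper_width(),env.hold_point_z)
E
python3 a.py
```

```text
pics
scene [-0.24782032 -0.64886967  0.66544003] [ 0.66210658  0.54663916 -0.51264072] 484.3082658675979 -0.0662781856772104 0.996005859375
side [0.28541062 0.89942157 0.63957989] [ 0.1915916  -0.84588263 -0.49777026] 577.1444543798456 -0.1825765250588323 0.9961458333333333
0.1 [-2.71670749e-04 -2.13150066e-01  9.77018972e-01  9.50853534e-04] 0.08708436215092613 0.0187
```

View pics/scene0.png

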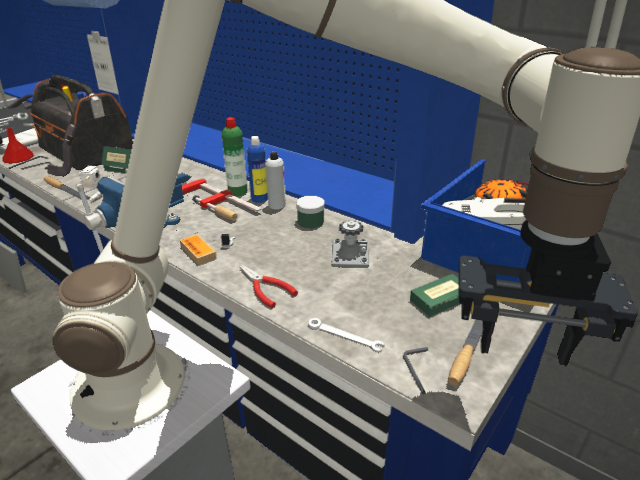

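View pics/side0.png

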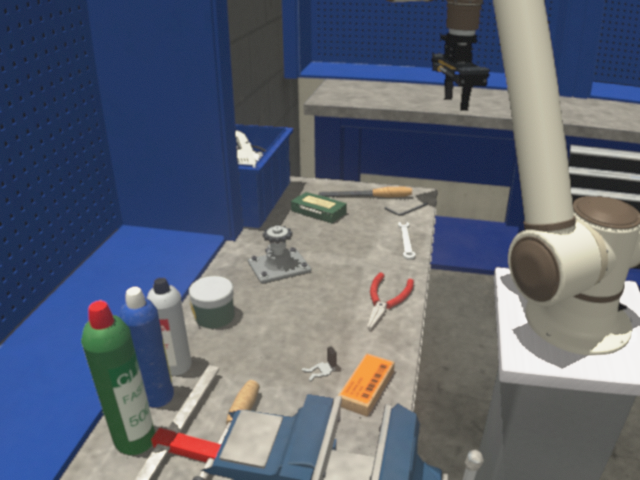

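The scene picture shows the bracket and sprocket at about (350,245) and the clip with its black grip at (226,241). In the side picture the sprocket is at (278,240), the clip's grip at (332,357), and its horns point left at about (308,372). I'll take coarse positions from the depth readings.

```bash
cat > b.py <<'E'
from h import *
for n,bc,bk in (('scene',(215,228,240,255),(325,210,375,270)),('side',(298,340,345,385),(245,218,312,282))):
    d=dict(np.load(f'pics/{n}0.npz')); P=cloud(d)
    for nm,(u0,v0,u1,v1) in (('clip',bc),('brk',bk)):
        Q=P[v0:v1,u0:u1].reshape(-1,3); I=d['img'][v0:v1,u0:u1].reshape(-1,3).astype(int)
        if nm=='clip':
            g=(I.max(1)<60)&(Q[:,2]>.008); print(n,'grip',g.sum(),np.median(Q[g],0),Q[g].min(0),Q[g].max(0))
            s=(Q[:,2]>.002)&(Q[:,2]<.007)&~g; print(' steel',s.sum(),Q[s].mean(0),Q[s].min(0),Q[s].max(0))
        else:
            for a,b in ((.006,.014),(.03,.04),(.05,.06),(.06,.07),(.07,.08),(.08,.085),(.085,.09),(.09,.095),(.095,.1),(.1,.105),(.105,.11),(.11,.13)):
                s=(Q[:,2]>a)&(Q[:,2]<b); 
                if s.sum(): print(n,a,s.sum(),Q[s].mean(0).round(4),Q[s].min(0).round(4),Q[s].max(0).round(4))
E
python3 b.py
```

```text
scene grip 70 [0.42252252 0.20250245 0.02564173] [0.41475958 0.19535406 0.00981213] [0.43125078 0.21097333 0.03957045]
 steel 69 [0.4446832  0.21976939 0.00350028] [0.40207526 0.16073949 0.00200066] [0.50096606 0.28877207 0.00691872]
scene 0.006 475 [ 0.5699 -0.0793  0.0103] [ 0.5226 -0.1351  0.006 ] [ 0.6584 -0.0044  0.014 ]
scene 0.03 352 [ 0.66   -0.0453  0.0338] [ 0.5641 -0.1052  0.03  ] [0.7797 0.0533 0.0399]
scene 0.05 68 [ 0.5845 -0.0736  0.0559] [ 0.5734 -0.0852  0.05  ] [ 0.6034 -0.0528  0.0599]
scene 0.06 7 [ 0.583  -0.0738  0.0628] [ 0.5804 -0.0777  0.0602] [ 0.5859 -0.0697  0.0655]
scene 0.07 57 [ 0.5758 -0.0763  0.077 ] [ 0.5625 -0.0981  0.0724] [ 0.6198 -0.0386  0.08  ]
scene 0.08 124 [ 0.5862 -0.0739  0.0832] [ 0.5622 -0.0986  0.08  ] [ 0.6218 -0.0384  0.085 ]
scene 0.085 68 [ 0.5863 -0.0723  0.0863] [ 0.564  -0.0913  0.085 ] [ 0.6098 -0.0497  0.0895]
scene 0.09 34 [ 0.5912 -0.0691  0.0922] [ 0.5812 -0.0796  0.0902] [ 0.604  -0.0571  0.0948]
scene 0.095 1 [ 0.5856 -0.0797  0.0955] [ 0.5856 -0.0797  0.0955] [ 0.5856 -0.0797  0.0955]
  return _methods._mean(a, axis=axis, dtype=dtype,
  ret = um.true_divide(
Traceback (most recent call last):
  File "b.py", line 7, in <module>
    g=(I.max(1)<60)&(Q[:,2]>.008); print(n,'grip',g.sum(),np.median(Q[g],0),Q[g].min(0),Q[g].max(0))
                                                                            ~~~~~~~~^^^
ValueError: zero-size array to reduction operation minimum which has no identity
```

```bash
cat >> h.py <<'E'
from scipy.spatial.transform import Rotation as Ro
def quat(a):
    """tool pointing down, tool y at world yaw a"""
    y=np.array([np.cos(a),np.sin(a),0]); z=np.array([0,0,-1.]); x=np.cross(y,z)
    q=Ro.from_matrix(np.c_[x,y,z]).as_quat(); return q[[3,0,1,2]]
def save(n,name):
    T=tool(); d=shot(n); cv2.imwrite(f'pics/{name}.png',d['img'][...,::-1]); np.savez(f'pics/{name}.npz',T=T,**d); return d,T
E
cat > c.py <<'E'
from h import *
T0=tool(); d=shot('wrist'); C=d['tool_from_camera']; print(C.round(3),d['mtx'][0,0],d['k1'])
def look(tgt,a,z):
    R=Ro.from_quat(quat(a)[[1,2,3,0]]).as_matrix(); c=R@C[:3,3]; o=R@C[:3,2]
    s=(z+c[2]-tgt[2])/-o[2]; return np.r_[np.array(tgt[:2])-c[:2]-s*o[:2],z]
for nm,t,a,z in (('wb',(.59,-.07,.09),np.pi/2+.2,.25),('wc',(.435,.21,.0),np.pi/2+.5,.16)):
    p=look(t,a,z); print(nm,p,solver.ik(p,quat(a)))
    env.movep(p,quat(a)); save('wrist',nm); print(get_time())
E
python3 c.py; python3 -c "
import cv2;a=cv2.imread('pics/wb.png');b=cv2.imread('pics/wc.png')
import numpy as np;cv2.imwrite('pics/wbc.png',cv2.resize(np.hstack([a,b]),(800,300)))"
```

```text
[[ 0.    -0.956 -0.292  0.08 ]
 [ 1.     0.     0.    -0.   ]
 [-0.    -0.292  0.956 -0.163]
 [ 0.     0.     0.     1.   ]] 332.86623854973 -0.05406601975269059
wb [ 0.57187951 -0.07371156  0.25      ] [ 0.15262621  0.28427672 -0.07009626  0.         -1.21642335 -1.52342253]
2.3
wc [0.41878568 0.20109924 0.16      ] [ 0.7988277   0.17251538 -0.46381161  0.         -0.93446933 -1.86962403]
3.5917
```

View pics/wbc.png

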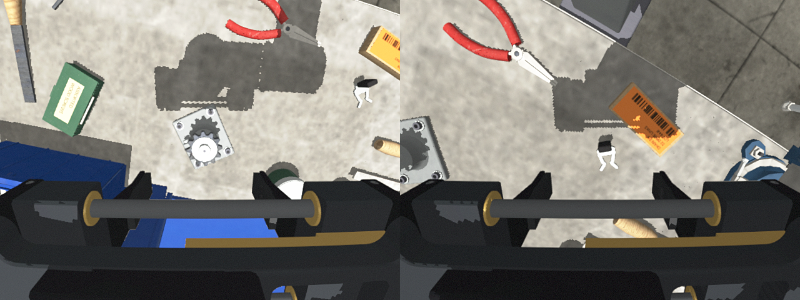

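The left half shows the sprocket and head at about (325,237) in the wrist frame. The right half shows the clip at about (328,240), grip towards the carton and horns pointing down the image, with the carton close beside it.

```bash
cat > e.py <<'E'
from h import *
d=dict(np.load('pics/wb.npz')); P=cloud(d,d['T']); Q=P[180:300,260:390].reshape(-1,3)
for a,b in ((-.01,.005),(.006,.014),(.073,.08),(.08,.084),(.084,.088),(.088,.092),(.092,.096),(.096,.1)):
    s=(Q[:,2]>a)&(Q[:,2]<b)
    if s.sum(): print(a,s.sum(),np.median(Q[s],0).round(4),Q[s].min(0).round(4),Q[s].max(0).round(4))
s=(Q[:,2]>.0895)&(Q[:,2]<.1); print('head circ',cv2.minEnclosingCircle(np.float32(Q[s,:2]*1000)))
s=(Q[:,2]>.073)&(Q[:,2]<.1); print('sprocket circ',cv2.minEnclosingCircle(np.float32(Q[s,:2]*1000)))
d=dict(np.load('pics/wc.npz')); P=cloud(d,d['T']); v0,v1,u0,u1=205,285,300,356
Q=P[v0:v1,u0:u1].reshape(-1,3); I=d['img'][v0:v1,u0:u1].reshape(-1,3).astype(int)
print('bench z',np.median(Q[:,2]))
g=(I.max(1)<70)&(Q[:,2]>.01); print('grip',g.sum(),Q[g].min(0).round(4),Q[g].max(0).round(4))
t=(Q[:,2]>.034)&(Q[:,2]<.045); print('top',t.sum(),Q[t].mean(0),[x for x in cv2.minAreaRect(np.float32(Q[t,:2]*1000))])
# steel: bright pixels cast to the 4 mm plane
m=((d['img'].min(2)>205)).astype(np.uint8); mm=np.zeros_like(m); mm[v0:v1,u0:u1]=m[v0:v1,u0:u1]
n,L,S,_=cv2.connectedComponentsWithStats(mm); k=1+S[1:,4].argmax(); print(S[1:])
v,u=np.nonzero(L==k); W=toplane(d,np.c_[u,v],.004,d['T'])[:,:2]*1000
print('steel',len(u),cv2.minAreaRect(np.float32(W)),W.mean(0)); 
im=cv2.resize(d['img'][195:295,280:380,::-1],(500,500),interpolation=cv2.INTER_NEAREST)
b=dict(np.load('pics/wb.npz'))['img'][180:300,265:385,::-1]
cv2.imwrite('pics/z1.png',np.hstack([im,cv2.resize(b,(300,500),interpolation=cv2.INTER_NEAREST)]))
E
python3 e.py
```

```text
-0.01 9675 [ 0.6475 -0.051   0.0008] [ 0.5283 -0.156  -0.002 ] [0.7188 0.0417 0.0041]
0.006 2743 [ 0.5724 -0.0727  0.011 ] [ 0.5376 -0.1327  0.0061] [ 6.605e-01 -2.000e-04  1.400e-02]
0.073 87 [ 0.5724 -0.0713  0.0775] [ 0.5632 -0.0958  0.0742] [ 0.613  -0.0373  0.08  ]
0.08 438 [ 0.5854 -0.0711  0.0835] [ 0.5633 -0.0954  0.08  ] [ 0.6218 -0.0377  0.084 ]
0.084 1322 [ 0.5902 -0.0668  0.0857] [ 0.5644 -0.0955  0.084 ] [ 0.6213 -0.0377  0.088 ]
0.088 31 [ 0.5848 -0.0698  0.09  ] [ 0.5805 -0.0766  0.088 ] [ 0.6033 -0.0542  0.092 ]
0.092 279 [ 0.5923 -0.0669  0.0936] [ 0.5827 -0.0763  0.092 ] [ 0.602  -0.0569  0.0956]
head circ ((592.4684448242188, -66.84345245361328), 10.01621150970459)
sprocket circ ((592.7063598632812, -66.61875915527344), 30.07908058166504)
bench z nan
grip 316 [0.4164 0.1986 0.011 ] [0.4316 0.2161 0.0404]
top 240 [0.42465672 0.20777825 0.03828026] [(425.2855529785156, 208.15846252441406), (10.100902557373047, 19.777999877929688), 37.2547492980957]
[[315 235  34  39 503]]
steel 503 ((447.1170654296875, 225.2216796875), (38.071834564208984, 30.286598205566406), 38.31987380981445) [445.99828602 225.20517161]
```

View pics/z1.png

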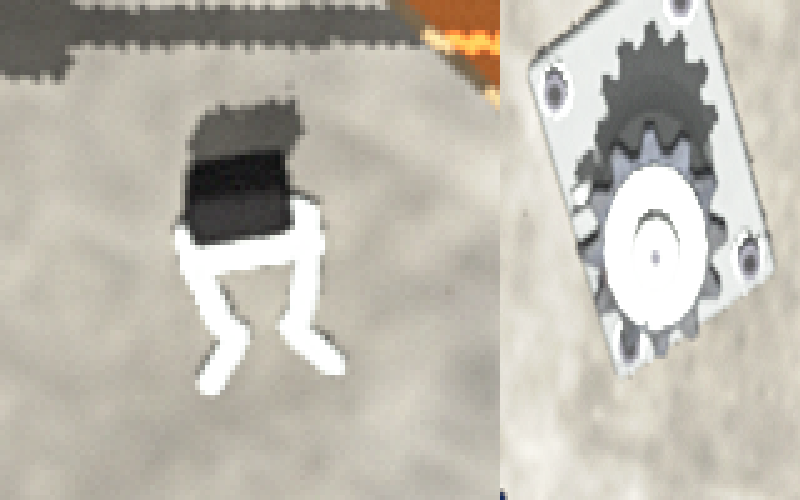

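The enlarged views show the clip clearly, with grip, U and horns pointing down the image. The washer and head circles are crisp. Next I'll check the finger clearance to the carton in the clip's frame and press the sprocket down.

```bash
cat > f.py <<'E'
from h import *
d=dict(np.load('pics/wc.npz')); P=cloud(d,d['T']); Q=P[100:300,250:460].reshape(-1,3); Q=Q[np.isfinite(Q[:,0])]
th=.66; G=np.array([.4253,.2082]); ex=np.array([np.cos(th),np.sin(th)]); ey=np.array([-ex[1],ex[0]])
X=(Q[:,:2]-G)@ex*1000; Y=(Q[:,:2]-G)@ey*1000
s=(Q[:,2]>.006)&(Q[:,2]<.04)
for a in range(20,75,5):
    k=s&(Y>a)&(Y<a+5); print(a, X[k&(X<30)].max().round(1) if k.any() else None, end=' | ')
print()
k=s&(Y>-75)&(Y<-20)&(abs(X)<30); print('right side',k.sum())
# press
ax=np.array([.5925,-.0668]); q=quat(2.23)
env.movep([*ax,.17],q); env.move_l([*ax,.1],v=.1)
print(get_contact_force(),get_time())
c=env.move_l([*ax,.0885],v=.02,contact_N=4); print(c,get_tcp_pos(),get_contact_force())
close_gripper(3); print(get_gripper_width(),get_contact_force(),get_gripper_force(),get_time())
E
python3 f.py
```

```text
20 -42.7 | 25 -35.1 | 30 -28.9 | 35 -23.8 | 40 -16.1 | 45 -9.3 | 50 -4.2 | 55 3.1 | 60 9.7 | 65 15.9 | 70 22.4 | 
right side 0
[0.27468951 0.30318184 0.51545945] 5.6583
False [ 0.59256366 -0.06682709  0.08850444] [ 1.51551061e+00 -7.56178767e-04 -1.60528299e-02]
0.01928776658869605 [-1.45597344  1.34501333  0.88238769] 3.0000363662838936 7.4833
```

```bash
cat > g.py <<'E'
from h import *
p=get_tcp_pos(); 
c=env.move_l([p[0],p[1],.082],v=.01,contact_N=16); print(c,get_tcp_pos(),get_contact_force())
if not c:
    c=env.move_l([p[0],p[1],.070],v=.005,contact_N=15); print(c,get_tcp_pos(),get_contact_force())
print(get_gripper_width(),get_time())
E
python3 g.py
```

```text
False [ 0.5923572  -0.06651827  0.08313111] [-3.77472794  3.58667033  6.75540675]
True [ 0.59235061 -0.06647092  0.07720933] [-0.70155922 -0.27336365  2.99518742]
0.01957670521467581 9.8417
```

```bash
cat > g2.py <<'E'
from h import *
p=get_tcp_pos(); f0=get_contact_force()
c=env.move_l([p[0],p[1],p[2]-.004],v=.004,contact_N=13); print(c,f0,get_tcp_pos(),get_contact_force())
env.sleep(.1);print(get_tcp_pos(),get_contact_force())
env.move_l([p[0],p[1],p[2]+.0005],v=.01); open_gripper(); print(get_tcp_pos(),get_contact_force())
env.move_l([p[0],p[1],.17],v=.15); 
R=tool()[:3,:3]; C=shot('wrist')['tool_from_camera']; c=R@C[:3,3]; o=R@C[:3,2]; s=(.25+c[2]-.08)/-o[2]
env.move_l([*(np.array([.5925,-.0668])-c[:2]-s*o[:2]),.25],v=.2)
d,T=save('wrist','wb2'); P=cloud(d,T); Q=P[150:330,220:420].reshape(-1,3)
z=Q[:,2]; r=np.hypot(Q[:,0]-.5925,Q[:,1]+.0668)*1000
for a,b in ((0,9),(13,20),(22,24)): k=(r>a)&(r<b)&(z>.06); print(a,b,k.sum(),np.median(z[k]),z[k].std())
k=(z>.088)&(z<.1); print(cv2.minEnclosingCircle(np.float32(Q[k,:2]*1000)))
print(get_time())
E
python3 g2.py
```

```text
True [-0.70155922 -0.27336365  2.99518742] [ 0.59233333 -0.06645664  0.07722372] [-1.10638872 -0.61445724  3.77898947]
[ 0.59232962 -0.06643571  0.07721459] [ 0.18946102 -0.32266476  2.60408379]
[ 0.5923423  -0.06647815  0.07768101] [ 0.84002046 -0.164903    0.0780935 ]
0 9 269 0.09368440304422643 0.004355976211790939
13 20 612 0.07772890689083259 0.0007615828890271337
22 24 256 0.07561693152540166 0.0015701208311102296
((592.537841796875, -66.47318267822266), 10.035465240478516)
13.4417
```

The sprocket is seated: the head top stands 16.0 mm above the washer, as it should. Now I'll pick up the clip, closing above the carton's height and then sliding down the grip.

```bash
cat > k.py <<'E'
from h import *
th=.66; G=np.array([.4253,.2082]); q=quat(th+np.pi/2)
env.movep([*G,.12],q); f0=np.array(get_contact_force())
print(env.move_l([*G,.028],v=.06,contact_N=5),get_contact_force()-f0)
close_gripper(3); print(get_gripper_width(),get_contact_force()-f0)
print(env.move_l([*G,.0065],v=.02,contact_N=8),get_tcp_pos(),get_contact_force()-f0)
close_gripper(50); print(get_gripper_width(),get_gripper_force(),get_tcp_pos(),get_time())
d,T=save('wrist','wc2')
env.move_l([*G,.13],v=.12); d,T=save('wrist','wc3'); print(get_gripper_width(),get_contact_force()-f0,get_time())
cv2.imwrite('pics/z2.png',cv2.resize(d['img'][200:400,200:440,::-1],(720,600)))
E
python3 k.py
```

```text
False [-0.64633648  0.08497836 -0.41207972]
0.020060994053835404 [ 0.41777473 -0.12556369 -0.32641685]
False [0.42508941 0.20793944 0.00629747] [-0.30970453 -0.14791979 -0.93000697]
0.01936900730824833 49.99984564259648 [0.42517603 0.20802623 0.006405  ] 18.975
0.01937162469014732 [-0.58676665  0.88942327 -0.65193336] 20.2583
```

View pics/z2.png

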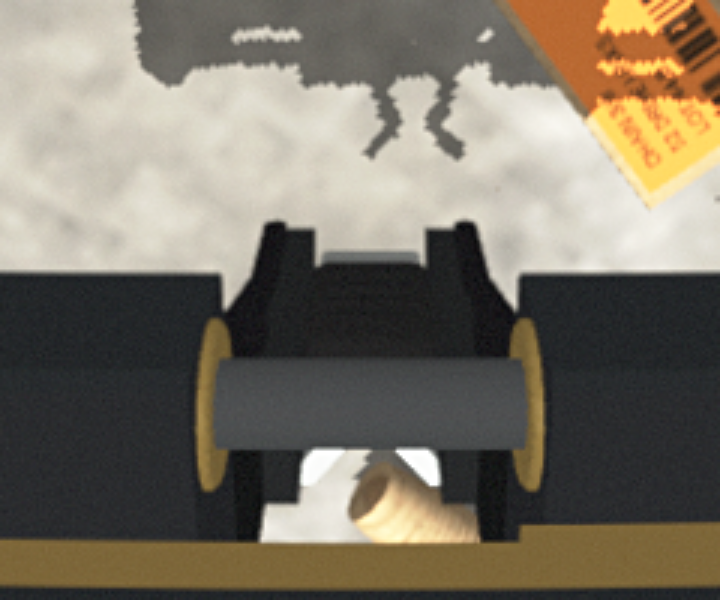

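The clip is held squarely, with both horn tips visible symmetrically below the grip at (325,465) and (425,465) in the crop. Next I'll carry it to the axle, lay it on the washer and push.

```bash
cat > l.py <<'E'
from h import *
th=.66; q=quat(th+np.pi/2); ex=np.array([np.cos(th),np.sin(th)]); A=np.array([.5924,-.0665])
P=lambda s,z:[*(A-(.028+s/1000)*ex),z]
env.move_l([.4252,.208,.18],v=.2); env.movep(P(34,.16),q); env.sleep(.2); f0=np.array(get_contact_force())
F=lambda: (np.array(get_contact_force())-f0).round(2)
env.move_l(P(34,.10),v=.08); print(env.move_l(P(34,.0849),v=.02,contact_N=4),get_tcp_pos(),F())
save('side','sd1')
print(env.move_l(P(22,.0849),v=.015,contact_N=4),get_tcp_pos(),F())
print('lay',env.move_l(P(22,.081),v=.004,contact_N=3),get_tcp_pos(),F(),get_time())
E
python3 l.py
```

```text
False [ 0.54355731 -0.10449238  0.08499908] [ 0.7  -1.04  0.06]
False [ 0.55281061 -0.09717373  0.08488046] [ 0.61 -0.28  0.06]
lay True [ 0.55305939 -0.09723201  0.08269761] [ 1.16 -1.    3.01] 25.5833
```

```bash
python3 - <<'E'
from h import *
d,T=save('side','sd2'); e,_=save('scene','sc2')
f=lambda im,u,v:cv2.resize(im[v-30:v+30,u-40:u+40,::-1],(400,300),interpolation=cv2.INTER_CUBIC)
cv2.imwrite('pics/z3.png',np.hstack([f(d['img'],278,235),f(e['img'],350,235)]))
E
```

```text
(no output)
```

View pics/z3.png

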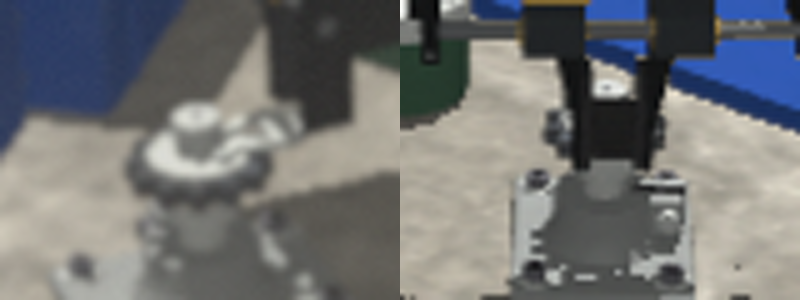

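The clip lies on the washer at (240,150) in the left crop, with the horns starting to flank the neck below the head. Now the sideways push.

```bash
cat > m.py <<'E'
from h import *
th=.66; ex=np.array([np.cos(th),np.sin(th)]); ey=np.array([-ex[1],ex[0]]); A=np.array([.5924,-.0665])
P=lambda s,z:[*(A-(.028+s/1000)*ex),z]
def rep(c):
    p=np.array(get_tcp_pos()); f=np.array(get_contact_force()); r=A-p[:2]
    print(c,'s %.2f y %.2f z %.4f'%((r@ex-.028)*1e3,-r@ey*1e3,p[2]),'fx %.1f fy %.1f fz %.1f'%(f[:2]@ex,f[:2]@ey,f[2]),get_wrist_torque().round(2) if hasattr(get_wrist_torque(),'round') else '',round(get_time(),1))
z=.0829
rep('now')
for s in (14,11,9,7,5,3,1.5,0):
    c=env.move_l(P(s,z),v=.012,contact_N=16); rep((s,c))
    if c: break
E
python3 m.py
```

```text
now s 21.97 y -0.16 z 0.0826 fx -0.4 fy 0.2 fz 4.0 [ 0.12 -0.06  0.02] 25.7
(14, False) s 15.22 y 0.18 z 0.0828 fx -4.2 fy -0.1 fz 5.4 [-0.63  0.67 -0.  ] 26.6
(11, False) s 14.01 y 0.40 z 0.0829 fx -6.9 fy -1.3 fz 8.2 [-1.45  1.43 -0.04] 26.9
(9, False) s 13.24 y 0.52 z 0.0829 fx -10.0 fy -0.9 fz 9.9 [-2.01  1.93 -0.04] 27.3
(7, False) s 12.30 y 0.62 z 0.0830 fx -13.0 fy -0.9 fz 11.5 [-2.55  2.47 -0.06] 27.6
(5, False) s 8.90 y 0.37 z 0.0830 fx -7.5 fy -0.3 fz 8.2 [-1.25  1.38 -0.04] 27.9
(3, False) s 1.60 y -0.16 z 0.0829 fx 3.0 fy 1.0 fz 2.4 [ 0.78 -0.57  0.05] 28.2
(1.5, False) s 0.58 y -0.08 z 0.0830 fx 4.1 fy 0.4 fz 2.7 [ 0.89 -0.69  0.03] 28.5
(0, False) s 0.05 y 0.01 z 0.0830 fx 0.6 fy 0.9 fz 2.9 [ 0.57 -0.34  0.03] 28.8
```

It snapped through: the push peaked at 13 N, then the clip drew itself in. I'll check that it is hard against the axle, then release.

```bash
cat > n.py <<'E'
exec(open('m.py').read().split("z=.0829")[0]); z=.0830
c=env.move_l(P(-4,z),v=.006,contact_N=10); rep(c)
s=(A-np.array(get_tcp_pos())[:2])@ex*1e3-28
env.move_l(P(s+.3,.0833),v=.01); rep('relax')
open_gripper(); env.sleep(.2); rep('open')
p=get_tcp_pos(); env.move_l([p[0],p[1],.2],v=.12)
R=tool()[:3,:3]; C=shot('wrist')['tool_from_camera']; cc=R@C[:3,3]; o=R@C[:3,2]; k=(.22+cc[2]-.08)/-o[2]
env.move_l([*(A-cc[:2]-k*o[:2]),.22],v=.2)
d,T=save('wrist','wf'); e,_=save('side','sf'); rep('end')
Q=cloud(d,T)[150:330,220:420].reshape(-1,3); I=d['img'][150:330,220:420].reshape(-1,3).astype(int)
k=(Q[:,2]>.105)&(Q[:,2]<.125); X=(Q[k,:2]-A); print('grip top',k.sum(),Q[k].mean(0),cv2.minAreaRect(np.float32(np.c_[X@ex,X@ey]*1000)))
r=np.hypot(*(Q[:,:2]-A).T)
X=(Q[:,:2]-A)@ex*1e3;Y=(Q[:,:2]-A)@ey*1e3; m=(abs(X)<20)&(abs(Y)>10.8)&(abs(Y)<14)&(Q[:,2]>.079)&(Q[:,2]<.086); print('arms z',m.sum(),np.median(Q[m,2]))
cv2.imwrite('pics/z4.png',np.hstack([cv2.resize(d['img'][180:300,260:380,::-1],(400,400)),cv2.resize(e['img'][200:275,240:315,::-1],(400,400))]))
E
python3 n.py
```

```text
False s -0.58 y 0.17 z 0.0831 fx -6.2 fy -0.7 fz 7.0 [-1.24  1.11 -0.04] 29.6
relax s -0.20 y 0.08 z 0.0830 fx 0.2 fy -1.0 fz 1.0 [ 0.05 -0.33 -0.01] 30.1
open s -0.27 y -0.00 z 0.0833 fx -0.5 fy -0.4 fz 0.1 [ 0.    0.   -0.04] 31.6
end s -15.42 y 0.21 z 0.2189 fx 0.2 fy 0.4 fz -0.3 [-0.01  0.    0.04] 33.1
grip top 321 [ 0.57010877 -0.08388246  0.11436932] ((-27.403039932250977, 0.09180927276611328), (10.181090354919434, 19.18391990661621), 0.6153706908226013)
arms z 174 0.08160719479976736
```

View pics/z4.png

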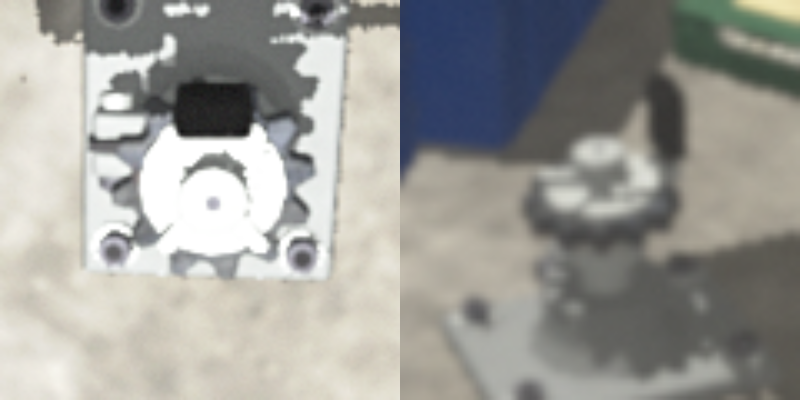

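The clip sits flat on the washer around the neck (left crop, head at (213,203), horns past it at y≈245). The grip measures about 27.4 mm behind the axis, where 28 mm is home, and the gripper is clear.

```bash
python3 -c "
from workcell import *
print(workorder.hand_in())"
```

```text
the job is handed in; nothing more can be done
None
```

I pressed the sprocket down onto the axle's shoulder and snapped the clip fully home in the groove. The sideways push peaked at about 13 N. The job was handed in at about 33 s with the gripper clear, but no verdict came back.

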